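# Sweep the loose nuts into the catch tray

### The job

Tidy the bench: with the fingers, sweep the three loose hex nuts across the worktop and over the sloping lip into the open-fronted metal catch tray, so that each lies wholly inside, past the lip. Only push them along, gently: do not pinch or lift them, and do not ram the tray or jam them against its walls. Leave the standing bolt and everything else where it is, and finish with the hand clear.

Things in the scene. Friction and masses are not known exactly. Their poses are not given: they have to be found in the camera images.
- nut_a: plain steel hexagon nut lying flat, 24 mm across flats, 27 mm over the corners, 13 mm high, 30 g (may vary); origin at the centre of its underside, z along its bore (up). Loose on the worktop, slides when pushed
- nut_b: same as nut_a: plain steel hexagon nut lying flat, 24 mm across flats, 27 mm over the corners, 13 mm high, 30 g (may vary); origin at the centre of its underside, z along its bore (up). Loose on the worktop, slides when pushed
- nut_c: same as nut_a: plain steel hexagon nut lying flat, 24 mm across flats, 27 mm over the corners, 13 mm high, 30 g (may vary); origin at the centre of its underside, z along its bore (up). Loose on the worktop, slides when pushed
- tray: bare sheet-metal catch tray, fixed to the worktop: floor 190 mm wide (its x), 120 mm deep (its y), 2 mm above the worktop; walls 3 mm thick, 27.5 mm high with a 5 mm rolled rim on both sides (-x, +x) and the back (-y); front (+y) open, with a 20 mm lip sloping from the floor down to the worktop. Screw ears stick out 23 mm beyond each side. Origin on the worktop under the floor's centre; z up
- tray_in (a point): centre of the tray's floor, on its upper face (2 mm above the worktop), axes as the tray's: +y points out of the open front. From here the floor's front edge is at y = +60 mm, the foot of the lip at y = +80 mm, the inner faces of the side walls at x = -95 and +95 mm, of the back wall at y = -60 mm
- bolt: steel bolt, shank 16 mm, standing on its hexagon head (24 x 27 mm), 60 mm tall, among the nuts; origin at the centre of its underside. To be left standing
- tape_roll: black roll of tape lying flat, 69 mm across, 18 mm high; origin at the centre of its underside. Bystander
- tape_measure: yellow and black tape measure, 35 x 74 mm, 63 mm high; origin at the centre of its underside. Bystander
- spanner: steel spanner lying flat, 155 mm long along its x, 23 mm wide, 7 mm high; origin at its middle. Bystander
- pliers: pliers with blue handles lying flat, 196 mm along x, 59 mm wide, 13 mm high; origin at its middle. Bystander
- drop_bottle: small white bottle with a blue cap, 37 mm across, 78 mm tall, standing; origin at the centre of its underside. Bystander
- ratchet: steel ratchet handle lying flat, 183 mm along its y, 38 mm wide, 21 mm high; origin at its middle. Bystander

How it is judged (in metres and radians):
At the end, for the whole second after the job is handed in: All three nuts lie at rest inside the tray between its walls, each nut's centre at least 8 mm behind the front edge of the flat floor (not on the lip), and not more than 18 mm above the floor (x of nut_a in the frame of tray_in between -0.098 and 0.098 m and y of nut_a in the frame of tray_in between -0.065 and 0.052 m and z of each of nut_a, nut_b, nut_c in the frame of tray_in below 0.018 m and linear speed of each of nut_a, nut_b, nut_c below 0.01 m/s and x of nut_b in the frame of tray_in between -0.098 and 0.098 m and y of nut_b in the frame of tray_in between -0.065 and 0.052 m and x of nut_c in the frame of tray_in between -0.098 and 0.098 m and y of nut_c in the frame of tray_in between -0.065 and 0.052 m); the robot touches nothing.
It fails at once if a nut is lifted (its underside centre more than 30 mm above the worktop) (height (world z) of any of nut_a, nut_b, nut_c above 0.03 m).
It fails at once if a nut is pinched, or pushed with more than 20 N (contact force between the fingers and nut_a above 20 N or contact force between the fingers and nut_b above 20 N or contact force between the fingers and nut_c above 20 N).
It fails at once if the tray is hit by the robot with more than 30 N (contact force between any of the arm, the fingers and tray above 30 N).
It fails at once if the bolt is tipped (angle between bolt's own z axis and vertical above 0.35 rad).
It fails at once if another thing (bolt, tape roll, tape measure, spanner, pliers, bottle, ratchet) is moved by more than 20 mm (distance of any of bolt, tape_roll, tape_measure, spanner, pliers, drop_bottle, ratchet from where it was at the start of the episode above 0.02 m).
It also fails if it takes over 72 s, if anything falls off the work surface, if the arm or the gripper's body presses on something with over 40 N, if the wrist force passes 120 N, or if a joint passes its speed limit or range.

### The arm

A 6-joint arm with a two-finger parallel gripper is mounted at the origin on a cart in front of the work surface, level with it; the furniture and walls round the work are solid. World frame = base frame: x ahead of the robot, y to its left, z up, the work surface at z = 0. Lengths are in mm, angles in rad, forces in N, time in s.
With the tool pointing down it reaches from about 350 to 875 mm from the base axis. Payload 4.2 kg.
Tool frame: the origin (TCP) lies between the finger pads; the fingertips stand 25 mm ahead of it and the grasp point (between the pads) lies 6 mm ahead of it; z points along the fingers, y is the line along which they close (so a half turn about z gives the same grasp; the last joint's range is limited). The gripper opens to 85 mm and grips with 20 to 120 N. Pads are 22 mm wide; open, the fingers measure 114 mm over their backs; the gripper's body (76 mm by 85 mm) begins 54 mm behind the grasp point. The pads swing forward as they close: fully open they stand 13 mm farther back than shut.
Start: joints at [-1.048, 0.385, 0.008, 0, -1.194, -0.259], TCP at [162.986, -603.353, 256.312] pointing down, gripper open.
Joint ranges: [-3.14, 3.14], [-1.21, 2.06], [-1.07, 1.41], [-3.16, 2.05], [-2.99, -0.16], [-3.1, 3.1]. Speed limits (rad/s): [2.79, 2.79, 3.14, 3.14, 3.14, 3.14].

### API

Orientations are given as a unit quaternion [x, y, z, w].
In Python, from bench import arm gives the robot as it stands.
- The arm moves only by the shell command python3 -m pendant 'ROWS'. ROWS is JSON, a list of rows, each a list of 7 numbers: the shift along the tool's x, y, z in m, then the turn, a rotation vector about the tool's x, y, z in degrees, then the finger opening in m, from 0 to 0.0854. In form: [[x, y, z, wx, wy, wz, fingers], ...]. A call has 1 to 12 rows; each row shifts and turns the commanded pose from where the row before left it, along the tool's axes as they then stand; what a row does not reach is not made up. A row lasts 1/10 s, in which the tool goes at most 50 mm and 8.59 degrees, less where a joint would pass 70% of its speed; a pose out of reach is approached as far as the arm can. A call is refused whole if a number of a shift passes 0.05 or a number of a turn 8.59, either way. A call with a gripper value outside its range is refused whole. The fingers move at their own pace and stop on an object; the grip force is fixed at half the most. Time passes only in rows, so rows that do not move let the fingers close. It gives the time, the measured TCP pose, the force, the opening and the grip force at its end, in the units of the state.
- arm.read_state(): the state, without advancing time (a new reading comes with each control period).
- arm.get_image(name): name is "scene" or "top" or "wrist"; returns a dict with "image" (480x640x3 uint8, red, green, blue), "fx", "fy", "cx", "cy" (pixels), "xyz" and "rotation" of the camera in the world. Camera axes: x right, y down, z forward; pixel columns grow to the right and rows downward; lengths in mm; the calibration is good to about 2 mm. A picture is of the moment at which its call begins. There is no depth.
- arm.job_done(): hands the job in; it is judged then, once.
The state is a dict: "clock": time; "joints": joint angles; "joint_vel": joint speeds; "joint_efforts": joint torques, N m; "position": TCP position; "ee_rot": TCP orientation; "contact_force": force on the tool from outside, world axes, zero at the start; "wrist_torque": the same for the moment, N m; "gripper_width": finger opening in mm; "grasp_force": force on a finger pad.
Only numpy, scipy, OpenCV 4.12 (cv2) and the standard library are available. Lean on these libraries where they do the work, as an engineer would, in place of code of your own. Each camera call takes 0.05 s, during which the arm holds its last target. There are 200 camera calls.

## Working session

There is one attempt and no reset: what is moved stays moved. The work goes in short steps, Python scripts to look and compute and a shell command to move; the robot and the scene stay as the last step left them, time stands still between calls to the robot, and variables do not carry over. Pictures are saved under pics/ and viewed, at most 10 in all, crops included, and the job is handed in when it is done.

```bash
mkdir -p pics; ls; cat > h.py <<'E'
from bench import arm
import numpy as np, cv2
def shot(n,f):
    d=arm.get_image(n); cv2.imwrite(f,cv2.cvtColor(d['image'],cv2.COLOR_RGB2BGR)); return d
def R(d): 
    r=np.array(d['rotation'],float)
    if r.size==9: return r.reshape(3,3)
    from scipy.spatial.transform import Rotation as Q
    return Q.from_quat(r).as_matrix()
def ray(d,u,v,z):
    k=R(d)@np.array([(u-d['cx'])/d['fx'],(v-d['cy'])/d['fy'],1.]); o=np.array(d['xyz'],float)
    return o+k*(z-o[2])/k[2]
def proj(d,p):
    q=R(d).T@(np.array(p,float)-np.array(d['xyz'],float)); return q[0]/q[2]*d['fx']+d['cx'],q[1]/q[2]*d['fy']+d['cy']
E
python3 - <<'E'
from h import *
import pickle
for n in('top','scene'):
    d=shot(n,f'pics/{n}0.png'); pickle.dump(d,open(n+'0.pkl','wb'))
    print(n,{k:v for k,v in d.items() if k!='image'})
s=arm.read_state();print(s['clock'],s['position'],s['ee_rot'],s['gripper_width'])
from scipy.spatial.transform import Rotation as Q
print(Q.from_quat(s['ee_rot']).as_matrix().round(3))
E
```

```text
pics
top {'fx': 506.6825677282609, 'fy': 506.6825677282609, 'cx': 318.8797272830027, 'cy': 236.32378243352747, 'xyz': array([ 282.7112756 ,    3.11568429, 1399.93296013]), 'rotation': array([-0.70110277,  0.70594375, -0.07019298,  0.07191156])}
scene {'fx': 548.9224961277321, 'fy': 548.9224961277321, 'cx': 325.2965717689427, 'cy': 239.2882597634025, 'xyz': array([-130.44616199,  970.1919201 , 1059.21643937]), 'rotation': array([-0.28232469,  0.86507792, -0.39340188,  0.13102641])}
0.1 [ 162.89107564 -602.90928377  255.30427763] [-1.31477308e-01  9.91318674e-01  9.84774799e-04 -1.87274543e-04] 85.50653314628933
[[-0.965 -0.261 -0.001]
 [-0.261  0.965  0.002]
 [ 0.     0.002 -1.   ]]
```

View pics/top0.png

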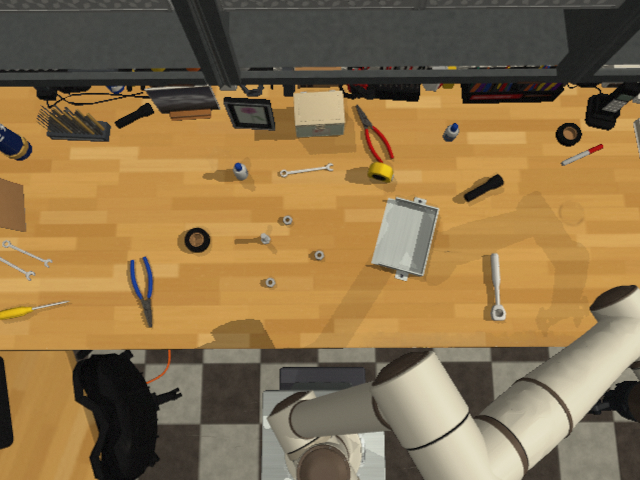

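View pics/scene0.png

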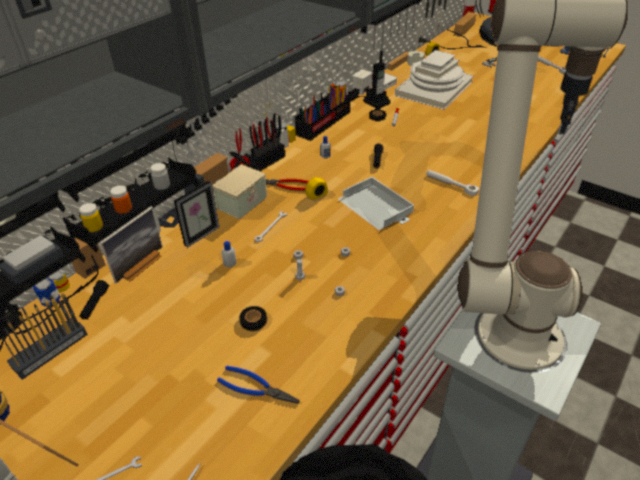

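The top view shows nuts at about (287,220), (319,255) and (270,283), with the bolt at about (265,240). The tray spans (372–439, 198–278) and opens to the left, towards world +y. I'll zoom in and measure.

```bash
python3 - <<'E'
from h import *
import pickle
d=pickle.load(open('top0.pkl','rb')); im=d['image']
c=im[185:300,225:450]; cv2.imwrite('pics/crop0.png',cv2.cvtColor(cv2.resize(c,None,fx=3.5,fy=3.5,interpolation=cv2.INTER_CUBIC),cv2.COLOR_RGB2BGR))
hsv=cv2.cvtColor(im,cv2.COLOR_RGB2HSV)
m=((hsv[...,1]<75)).astype(np.uint8); m[:190]=0;m[300:]=0;m[:,:180]=0;m[:,450:]=0
n,l,s,ce=cv2.connectedComponentsWithStats(m)
for i in range(1,n):
    if s[i,4]>15: print(s[i],ce[i].round(1),ray(d,*ce[i],6.5).round(0))
m2=(l==1+np.argmax(s[1:,4])).astype(np.uint8)
cs,_=cv2.findContours(m2,0,2); r=cv2.minAreaRect(max(cs,key=cv2.contourArea)); print(r,cv2.boxPoints(r))
for p in [(382,198),(439,209),(372,264),(428,276)]: print(p,ray(d,*p,0).round(0),ray(d,*p,30).round(0))
E
```

```text
[ 371  197   68   84 3885] [405.5 236.3] [ 565. -237.    6.]
[283 216   9   9  55] [287.  219.7] [616.  95.   6.]
[185 228  25  24 242] [197.2 240.2] [558. 347.   6.]
[261 233   9  11  76] [264.7 238.3] [562. 158.   6.]
[315 251   9   9  54] [318.8 254.8] [514.   6.   6.]
[266 278   9   9  58] [269.9 282.1] [439. 141.   6.]
((404.8235778808594, 237.2058868408203), (53.600372314453125, 83.4322509765625), 14.03624439239502) [[368.70593 271.17648]
 [388.94122 190.2353 ]
 [440.94122 203.23529]
 [420.70593 284.17645]]
(382, 198) [ 679. -176.    0.] [ 671. -172.   30.]
(439, 209) [ 645. -337.    0.] [ 638. -330.   30.]
(372, 264) [ 489. -142.    0.] [ 484. -139.   30.]
(428, 276) [ 454. -296.    0.] [ 450. -290.   30.]
```

View pics/crop0.png

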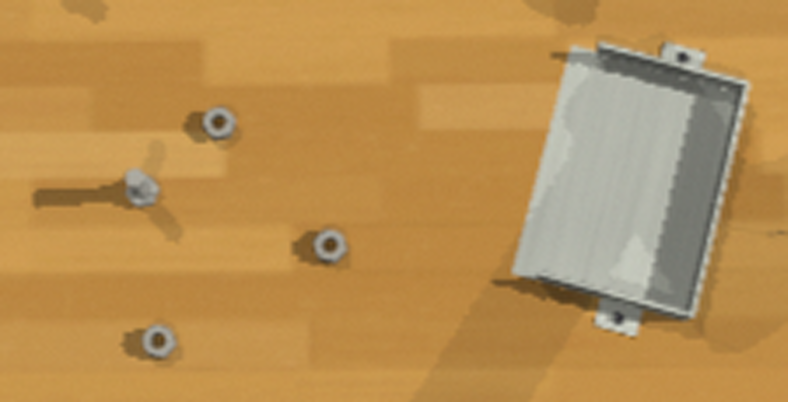

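The crop gives the lip foot from about (388,198) to (372,263) in top-image pixels, and the back rim corners at about (438,209) and (422,276). Next I'll compute the tray frame and plan one straight push per nut. I'll push along tool x with the fingers slightly open, so the nut gets two contact points.

```bash
python3 - <<'E'
from h import *
import pickle
d=pickle.load(open('top0.pkl','rb'))
f=lambda x,y:(225+(x+.5)/3.5-.5,185+(y+.5)/3.5-.5)
A=ray(d,*f(572,46),0);B=ray(d,*f(514,273),0);C=ray(d,*f(747,83),29);D=ray(d,*f(690,318),29)
print('foot',A.round(),B.round(),np.linalg.norm(A-B),'rim',C.round(),D.round(),np.linalg.norm(C-D))
u=(A-B)[:2]/np.linalg.norm((A-B)[:2])+(C-D)[:2]/np.linalg.norm((C-D)[:2]); u/=np.linalg.norm(u)
v=np.array([-u[1],u[0]]) # +y out of front
print('along',u,'out',v)
cen=((A+B)/2)[:2]-80*v; c2=((C+D)/2)[:2]+(61.5)*v; print('centre est',cen,c2)
cen=(cen+c2)/2
T=np.c_[-u,v]  # check handedness later
T=np.c_[np.array([v[1],-v[0]]),v]
nuts={'a':(616,95),'b':(514,6),'c':(439,141)}
goal={'c':(0,5),'b':(0,5),'a':(0,5)}
for k,n in nuts.items(): print(k,'in tray frame',(T.T@(np.array(n)-cen)).round())
print('tray x axis',T[:,0])
# check with scene view
s=pickle.load(open('scene0.pkl','rb'))
for k,n in nuts.items(): print(k,np.round(proj(s,(*n,6)),0))
E
```

```text
foot [ 680. -193.    0.] [ 492. -141.    0.] 194.40378236888262 rim [ 640. -328.   29.] [ 452. -273.   29.] 195.5900939503056
along [ 0.96173758 -0.27397232] out [0.27397232 0.96173758]
centre est [ 564.0885367 -243.9120366] [ 562.64775575 -241.3275224 ]
a in tray frame [-42. 339.]
b in tray frame [-116.  226.]
c in tray frame [-225.  335.]
tray x axis [ 0.96173758 -0.27397232]
a [297. 254.]
b [345. 251.]
c [339. 290.]
```

```bash
cat >> h.py <<'E'
from scipy.spatial.transform import Rotation as Q
def goto(x,y,z,head):
    "shift in current tool axes (mm) and turn about tool z (deg) to a down pose with tool x at heading"
    s=arm.read_state(); M=Q.from_quat(s['ee_rot']).as_matrix(); p=np.array(s['position'])
    h=np.degrees(np.arctan2(M[1,0],M[0,0])); c,n=np.cos(np.radians(head)),np.sin(np.radians(head))
    G=np.array([[c,n,0],[n,-c,0],[0,0,-1]]).T
    print('t',round(s['clock'],2),'p',p.round(1),'head',round(h,1),'w',round(s['gripper_width'],1),'F',np.round(s['contact_force'],1),'j',np.round(s['joints'],2))
    print('shift first, tool axes',(M.T@(np.array([x,y,z])-p)).round(1),'rotvec',Q.from_matrix(M.T@G).as_rotvec(degrees=True).round(1),'shift if after turn',(G.T@(np.array([x,y,z])-p)).round(1))
E
python3 -m pendant '[[-0.034,0.036,0,0,0,0,0.01],[-0.034,0.036,0,0,0,0,0.01],[-0.034,0.036,0,0,0,0,0.01],[-0.034,0.036,0,0,0,0,0.01],[-0.034,0.036,0,0,0,0,0.01],[-0.034,0.036,0,0,0,0,0.01],[-0.034,0.036,0,0,0,0,0.01],[-0.034,0.036,0,0,0,0,0.01],[-0.034,0.036,0,0,0,0,0.01],[-0.034,0.036,0,0,0,0,0.01],[-0.034,0.036,0,0,0,0,0.01],[-0.034,0.036,0,0,0,0,0.01]]'
python3 -m pendant '[[-0.034,0.036,0,0,0,0,0.01],[-0.034,0.036,0,0,0,0,0.01],[-0.034,0.036,0,0,0,0,0.01],[0,0,0,0,0,-8,0.01],[0,0,0,0,0,-8,0.01],[0,0,0,0,0,-8,0.01],[0,0,0,0,0,-8,0.01],[0,0,0,0,0,-8,0.01],[0,0,0,0,0,-8,0.01],[0,0,0,0,0,-8,0.01],[0,0,0,0,0,-8,0.01],[0,0,0,0,0,-8,0.01]]'
python3 -c "
from h import *
goto(510,56,80,-85)"
```

```text
clock: 1.3
position: [444.5, -77.9, 256.3]
ee_rot: [-0.132, 0.991, 0.0, 0.0]
contact_force: [0.5, -1.0, -1.1]
gripper_width: 10.0
grasp_force: 0.0
clock: 2.5
position: [514.2, 50.9, 255.8]
ee_rot: [-0.691, 0.723, 0.0, -0.0]
contact_force: [-0.3, -0.1, 0.0]
gripper_width: 10.0
grasp_force: 0.0
t 2.5 p [514.2  50.9 255.8] head -92.6 w 10.0 F [-0.3 -0.1  0. ] j [ 0.41  0.2  -0.25 -0.   -1.12 -0.46]
shift first, tool axes [ -5.    4.2 175.8] rotvec [ 0.1 -0.  -7.6] shift if after turn [ -5.5   3.7 175.8]
```

```bash
python3 -m pendant '[[-0.005,0.004,0.01,0,0,-7.6,0.01],[0,0,0.035,0,0,0,0.01],[0,0,0.035,0,0,0,0.01],[0,0,0.035,0,0,0,0.01],[0,0,0.03,0,0,0,0.01],[0,0,0.02,0,0,0,0.01],[0,0,0.01,0,0,0,0.01],[0,0,0,0,0,0,0.01]]' | head -2
python3 - <<'E'
from h import *
import pickle
goto(510,56,29,-85)
d=shot('wrist','pics/w1.png'); pickle.dump(d,open('w1.pkl','wb'))
im=d['image'].copy()
for n in [(616,95),(514,6),(439,141)]: print(np.round(proj(d,(*n,6.5))))
print('tip',np.round(proj(d,np.array(arm.read_state()['position'])-[0,0,25])))
E
```

```text
clock: 3.3
position: [510.0, 55.8, 80.0]
t 3.3 p [510.   55.8  80. ] head -85.3 w 10.0 F [ 0.3 -0.2  0.7] j [ 0.43  0.4  -0.48 -0.   -0.69 -0.34]
shift first, tool axes [-0.2 -0.2 51. ] rotvec [ 0.2 -0.1 -0.3] shift if after turn [-0.2 -0.  51. ]
[101. 321.]
[314. 161.]
[431. 421.]
tip [312. 308.]
```

View pics/w1.png

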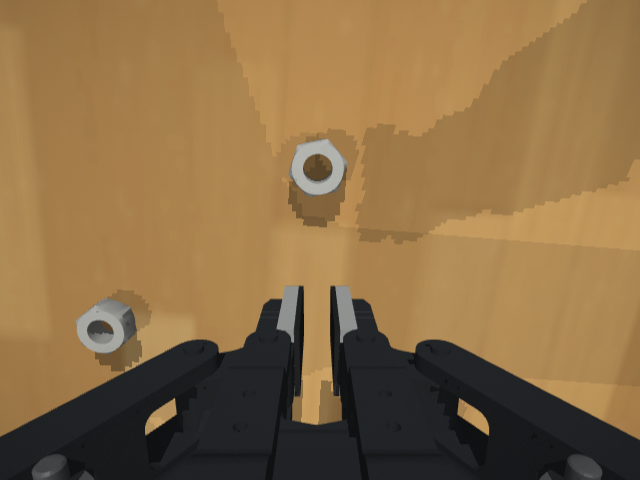

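The wrist view shows nut_b at (318,166), lined up with the finger centre at column 317, and nut_a at (103,330). Next I'll descend and push nut_b.

```bash
python3 -m pendant '[[0,0,0.02,0,0,0,0.01],[0,0,0.015,0,0,0,0.01],[0,0,0.01,0,0,0,0.01],[0,0,0.006,0,0,0,0.01],[0,0,0,0,0,0,0.01]]' | grep -E 'pos|force'
python3 -m pendant '[[0.008,0,0,0,0,0,0.01],[0.008,0,0,0,0,0,0.01],[0.004,0,0,0,0,0,0.01],[0.004,0,0,0,0,0,0.01],[0.004,0,0,0,0,0,0.01],[0.006,0,0,0,0,0,0.01],[0.008,0,0,0,0,0,0.01],[0.01,0,0,0,0,0,0.01],[0.01,0,0,0,0,0,0.01],[0.01,0,0,0,0,0,0.01],[0.01,0,0,0,0,0,0.01],[0.01,0,0,0,0,0,0.01]]' | grep -E 'pos|force'
python3 - <<'E'
from h import *
d=shot('wrist','pics/w2.png')
goto(534,-209,29,-85)
E
```

```text
position: [510.9, 56.2, 30.3]
contact_force: [0.3, 0.1, 0.1]
grasp_force: 0.0
position: [518.4, -36.5, 30.3]
contact_force: [0.0, -0.5, -0.8]
grasp_force: 0.1
t 5.1 p [518.3 -37.5  30.2] head -85.4 w 9.8 F [ 0.1 -0.9 -0.4] j [ 0.24  0.49 -0.51  0.   -0.57 -0.16]
shift first, tool axes [172.2  -1.8   1.2] rotvec [ 0.  -0.  -0.4] shift if after turn [172.2  -0.7   1.2]
```

View pics/w2.png

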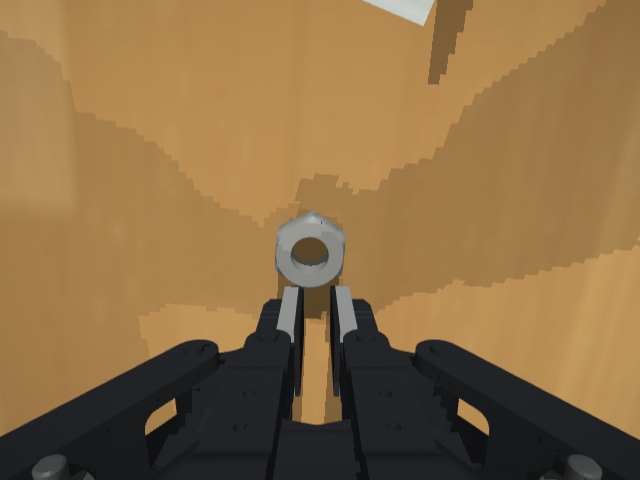

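The nut is at (310,252), pushed evenly by both fingertips. I'll continue over the lip.

```bash
python3 -m pendant '[[0.006,0,0,0,0,0,0.01],[0.01,0,0,0,0,0,0.01],[0.01,0,0,0,0,0,0.01],[0.01,0,0,0,0,0,0.01],[0.01,0,0,0,0,0,0.01],[0.01,0,0,0,0,0,0.01],[0.008,0,0,0,0,0,0.01],[0.008,0,0,0,0,0,0.01],[0.008,0,0,0,0,0,0.01],[0.008,0,0,0,0,0,0.01],[0.008,0,0,0,0,0,0.01],[0.008,0,0,0,0,0,0.01]]' | grep -E 'pos|force'
python3 -m pendant '[[0.008,0,0,0,0,0,0.01],[0.008,0,0,0,0,0,0.01],[0.008,0,0,0,0,0,0.01],[0.008,0,0,0,0,0,0.01],[0.008,0,0,0,0,0,0.01],[0.008,0,0,0,0,0,0.01],[0.008,0,0,0,0,0,0.01],[0.006,0,0,0,0,0,0.01],[0.004,0,0,0,0,0,0.01],[0.002,0,0,0,0,0,0.01],[0,0,0,0,0,0,0.01]]' | grep -E 'pos|force'
python3 - <<'E'
from h import *
import pickle
d=shot('wrist','pics/w3.png');pickle.dump(d,open('w3.pkl','wb'))
goto(534,-209,29,-85)
E
```

```text
position: [527.0, -139.8, 30.3]
contact_force: [0.7, 1.5, 0.1]
grasp_force: 0.2
position: [532.5, -207.1, 30.3]
contact_force: [-0.5, -0.7, 0.5]
grasp_force: 0.0
t 7.45 p [ 532.4 -206.9   30.3] head -85.3 w 10.1 F [-0.2 -0.9 -0.2] j [-0.09  0.55 -0.38 -0.   -0.64  0.17]
shift first, tool axes [ 2.2 -1.4  1.3] rotvec [ 0.   0.  -0.3] shift if after turn [ 2.2 -1.4  1.3]
```

View pics/w3.png

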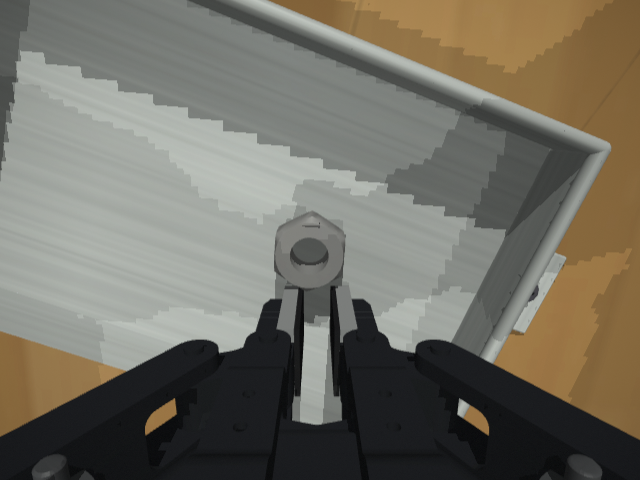

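Nut_b is at (310,252), well inside the tray, clear of the walls and resting on the floor. Next is nut_a.

```bash
python3 -m pendant '[[-0.008,0,0,0,0,0,0.01],[0,0,-0.03,0,0,0,0.01],[0,0,-0.04,0,0,0,0.01],[-0.04,-0.0138,-0.01,0,0,0,0.01],[-0.041,-0.0138,0,0,0,0,0.01],[-0.041,-0.0138,0,0,0,0,0.01],[-0.041,-0.0138,0,0,0,0,0.01],[-0.041,-0.0138,0,0,0,0,0.01],[-0.041,-0.0138,0,0,0,0,0.01],[-0.041,-0.0138,0,0,0,0,0.01],[-0.034,-0.0138,0,0,0,2.8,0.01],[0,0,0,0,0,0,0.01]]' | grep -E 'pos|force'
python3 - <<'E'
from h import *
import pickle
d=shot('wrist','pics/w4.png');pickle.dump(d,open('w4.pkl','wb'))
goto(615,130,30,-88.1)
print(np.round(proj(d,(616,95,13))))
# nut top faces: grey blobs
hsv=cv2.cvtColor(d['image'],cv2.COLOR_RGB2HSV); m=((hsv[...,1]<60)&(hsv[...,2]>90)).astype(np.uint8); m[300:]=0
n,l,s,ce=cv2.connectedComponentsWithStats(m)
for i in range(1,n):
    if s[i,4]>150: print(s[i],ce[i].round(),ray(d,*ce[i],12).round(1))
E
```

```text
position: [616.5, 134.1, 110.2]
contact_force: [-1.8, -0.4, -0.6]
grasp_force: 0.0
t 8.7 p [615.4 131.9 109.9] head -87.8 w 10.0 F [-0.1 -0.2 -0.6] j [ 0.47  0.52 -0.16 -0.   -0.88 -0.43]
shift first, tool axes [ 1.9  0.4 79.9] rotvec [0.  0.  0.3] shift if after turn [ 1.9  0.4 79.9]
[319. 179.]
[  13    0   78  213 3607] [ 48. 112.] [753.6  66.8  12. ]
[ 300  157   48   51 1374] [323. 182.] [613.6  96.7  12. ]
[ 606  250   34   50 1147] [624. 273.] [443.8 141.2  12. ]
[ 391  267   44   33 1171] [413. 285.] [560.5 152.8  12. ]
[282 286  17  14 200] [290. 293.] [629.6 159.8  12. ]
[335 286  17  14 200] [343. 293.] [599.9 158.7  12. ]
```

```bash
python3 -m pendant '[[0,0,0.03,0,0,0,0.01],[0,0,0.025,0,0,0,0.01],[0,0,0.015,0,0,0,0.01],[0,0,0.007,0,0,0,0.01],[0,0,0.003,0,0,0,0.01],[0,0,0,0,0,0,0.01]]' | grep -E 'pos|force'
python3 -m pendant '[[0.004,0,0,0,0,0,0.01],[0.004,0,0,0,0,0,0.01],[0.004,0,0,0,0,0,0.01],[0.006,0,0,0,0,0,0.01],[0.008,0,0,0,0,0,0.01],[0.01,0,0,0,0,0,0.01],[0.01,0,0,0,0,0,0.01],[0.01,0,0,0,0,0,0.01],[0.01,0,0,0,0,0,0.01],[0.01,0,0,0,0,0,0.01],[0.01,0,0,0,0,0,0.01],[0.01,0,0,0,0,0,0.01]]' | grep -E 'pos|force'
python3 -m pendant '[[0.01,0,0,0,0,0,0.01],[0.01,0,0,0,0,0,0.01],[0.01,0,0,0,0,0,0.01],[0.01,0,0,0,0,0,0.01],[0.01,0,0,0,0,0,0.01],[0.01,0,0,0,0,0,0.01],[0.01,0,0,0,0,0,0.01],[0.01,0,0,0,0,0,0.01],[0.01,0,0,0,0,0,0.01],[0.01,0,0,0,0,0,0.01],[0.01,0,0,0,0,0,0.01],[0.01,0,0,0,0,0,0.01]]' | grep -E 'pos|force'
python3 - <<'E'
from h import *
d=shot('wrist','pics/w5.png')
goto(628,-220,30,-88.1)
E
```

```text
position: [615.6, 128.7, 30.6]
contact_force: [0.1, -0.2, -0.4]
grasp_force: 0.0
position: [618.8, 32.2, 30.3]
contact_force: [-1.0, 0.1, 1.0]
grasp_force: 0.3
position: [622.8, -87.7, 30.3]
contact_force: [0.1, 0.8, 0.2]
grasp_force: 0.3
t 11.75 p [622.7 -89.   30.2] head -88.2 w 9.7 F [ 0.3 -1.4 -0.4] j [ 0.12  0.62 -0.23  0.   -0.72 -0.08]
shift first, tool axes [131.1  -1.1   0.3] rotvec [ 0.  -0.  -0.1] shift if after turn [131.1  -1.    0.2]
```

View pics/w5.png

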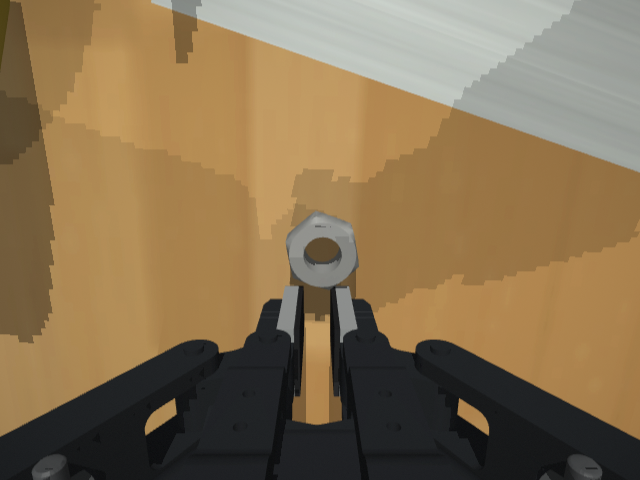

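The nut is at (322,250), still centred, with the lip just ahead. I'll carry on.

```bash
python3 -m pendant '[[0.006,0,0,0,0,0,0.01],[0.01,0,0,0,0,0,0.01],[0.01,0,0,0,0,0,0.01],[0.008,0,0,0,0,0,0.01],[0.008,0,0,0,0,0,0.01],[0.008,0,0,0,0,0,0.01],[0.008,0,0,0,0,0,0.01],[0.008,0,0,0,0,0,0.01],[0.008,0,0,0,0,0,0.01],[0.008,0,0,0,0,0,0.01],[0.008,0,0,0,0,0,0.01],[0.008,0,0,0,0,0,0.01]]' | grep -E 'pos|force'
python3 -m pendant '[[0.008,0,0,0,0,0,0.01],[0.008,0,0,0,0,0,0.01],[0.008,0,0,0,0,0,0.01],[0.006,0,0,0,0,0,0.01],[0.004,0,0,0,0,0,0.01],[0.002,0,0,0,0,0,0.01],[0,0,0,0,0,0,0.01]]' | grep -E 'pos|force'
python3 -m pendant '[[-0.008,0,0,0,0,0,0.01],[0,0,-0.03,0,0,0,0.01],[0,0,-0.045,0,0,0,0.01],[0,0,-0.01,0,0,0,0.01],[0,0,0,0,0,0,0.01]]' | grep -E 'pos|force'
python3 - <<'E'
from h import *
d=shot('wrist','pics/w6.png')
h=np.radians(-67.9); goto(443-50*np.cos(h),141-50*np.sin(h),110,-67.9)
E
```

```text
position: [626.1, -185.5, 30.3]
contact_force: [-0.2, 0.5, 0.6]
grasp_force: 0.1
position: [627.2, -221.0, 30.2]
contact_force: [-0.2, -0.9, 0.3]
grasp_force: 0.0
position: [628.5, -212.2, 118.3]
contact_force: [-0.6, 0.3, -1.9]
grasp_force: 0.0
t 14.2 p [ 627.1 -212.   116. ] head -88.1 w 10.0 F [-0.1 -0.3 -0.4] j [-0.08  0.56 -0.07 -0.   -0.94  0.12]
shift first, tool axes [-406.   189.4    5.8] rotvec [ -0.1   0.  -20.2] shift if after turn [-446.4   37.8    6. ]
```

View pics/w6.png

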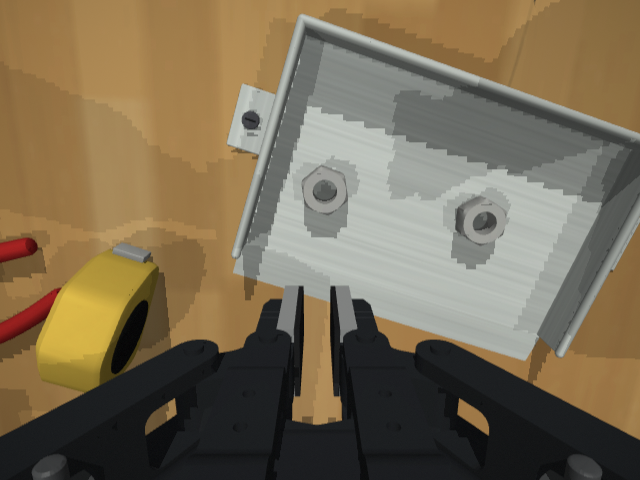

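Both nuts lie inside the tray, at (324,190) and (482,220), clear of the walls, with room between them. Last is nut_c.

```bash
python3 -m pendant '[[-0.0406,0.0189,0,0,0,0,0.01],[-0.0406,0.0189,0,0,0,0,0.01],[-0.0406,0.0189,0,0,0,0,0.01],[-0.0406,0.0189,0,0,0,0,0.01],[-0.0406,0.0189,0,0,0,0,0.01],[-0.0406,0.0189,0,0,0,0,0.01],[-0.0406,0.0189,0,0,0,0,0.01],[-0.0406,0.0189,0,0,0,0,0.01],[-0.0406,0.0189,0,0,0,0,0.01],[-0.0406,0.0189,0,0,0,0,0.01]]' | grep -E 'pos|force'
python3 -m pendant '[[0,0,0,0,0,-7,0.01],[0,0,0,0,0,-7,0.01],[0,0,0,0,0,-6.2,0.01],[0,0,0,0,0,0,0.01]]' | grep -E 'pos|force'
python3 - <<'E'
from h import *
d=shot('wrist','pics/w7.png')
hsv=cv2.cvtColor(d['image'],cv2.COLOR_RGB2HSV); m=((hsv[...,1]<60)&(hsv[...,2]>90)).astype(np.uint8); m[280:]=0
n,l,s,ce=cv2.connectedComponentsWithStats(m)
for i in range(1,n):
    if s[i,4]>150:
        p=ray(d,*ce[i],12); print(s[i],ce[i].round(),p.round(1))
        v=np.array([.274,.9617]);u=np.array([.9617,-.274]); g=np.array([563.4,-242.6])+16*u+30*v
        w=g-p[:2]; a=np.arctan2(w[1],w[0]); q=p[:2]-38*w/np.linalg.norm(w)
        print('goal',g,'dist',np.linalg.norm(w)); goto(*q,30,np.degrees(a))
E
```

```text
position: [422.3, 187.4, 113.8]
contact_force: [0.1, 0.5, -0.1]
grasp_force: 0.0
position: [423.3, 186.2, 113.8]
contact_force: [-0.0, -0.0, -0.3]
grasp_force: 0.0
[   8   77  115   51 3149] [63. 97.] [571.4 160.3  12. ]
goal [ 587.0072 -218.133 ] dist 378.7885379101255
t 15.65 p [423.6 186.2 114. ] head -68.0 w 10.1 F [-0.1  0.2  0.3] j [ 0.77  0.28 -0.57 -0.   -0.72 -0.38]
shift first, tool axes [  43.5 -140.4   83.7] rotvec [ 0.2 -0.1 19.6] shift if after turn [  -6.1 -146.7   84. ]
[ 296  143   51   47 1341] [321. 166.] [437.6 143.2  12. ]
goal [ 587.0072 -218.133 ] dist 391.01579121372475
t 15.65 p [423.6 186.2 114. ] head -68.0 w 10.1 F [-0.1  0.2  0.3] j [ 0.77  0.28 -0.57 -0.   -0.72 -0.38]
shift first, tool axes [ 7.   3.2 84. ] rotvec [ 0.2 -0.  -0.5] shift if after turn [ 7.1  3.5 84. ]
[ 590  249   50   31 1036] [616. 267.] [260.9 132.8  12. ]
goal [ 587.0072 -218.133 ] dist 479.0409575660014
t 15.65 p [423.6 186.2 114. ] head -68.0 w 10.1 F [-0.1  0.2  0.3] j [ 0.77  0.28 -0.57 -0.   -0.72 -0.38]
shift first, tool axes [-47.  184.1  84.5] rotvec [  0.2  -0.  -20.9] shift if after turn [-109.6  155.5   84. ]
```

```bash
python3 -m pendant '[[0.005,0.0033,0.03,0,0,-0.5,0.01],[0,0,0.028,0,0,0,0.01],[0,0,0.015,0,0,0,0.01],[0,0,0.007,0,0,0,0.01],[0,0,0.003,0,0,0,0.01],[0,0,0,0,0,0,0.01]]' | grep -E 'pos|force'
python3 -m pendant '[[0.004,0,0,0,0,0,0.01],[0.004,0,0,0,0,0,0.01],[0.004,0,0,0,0,0,0.01],[0.006,0,0,0,0,0,0.01],[0.008,0,0,0,0,0,0.01],[0.01,0,0,0,0,0,0.01],[0.01,0,0,0,0,0,0.01],[0.01,0,0,0,0,0,0.01],[0.01,0,0,0,0,0,0.01],[0.01,0,0,0,0,0,0.01],[0.01,0,0,0,0,0,0.01],[0.01,0,0,0,0,0,0.01]]' | grep -E 'pos|force'
python3 -m pendant '[[0.01,0,0,0,0,0,0.01],[0.01,0,0,0,0,0,0.01],[0.01,0,0,0,0,0,0.01],[0.01,0,0,0,0,0,0.01],[0.01,0,0,0,0,0,0.01],[0.01,0,0,0,0,0,0.01],[0.01,0,0,0,0,0,0.01],[0.01,0,0,0,0,0,0.01],[0.01,0,0,0,0,0,0.01],[0.01,0,0,0,0,0,0.01],[0.01,0,0,0,0,0,0.01],[0.01,0,0,0,0,0,0.01]]' | grep -E 'pos|force'
python3 -m pendant '[[0.01,0,0,0,0,0,0.01],[0.01,0,0,0,0,0,0.01],[0.01,0,0,0,0,0,0.01],[0.01,0,0,0,0,0,0.01],[0.01,0,0,0,0,0,0.01],[0.01,0,0,0,0,0,0.01],[0.01,0,0,0,0,0,0.01],[0.01,0,0,0,0,0,0.01]]' | grep -E 'pos|force'
python3 - <<'E'
from h import *
d=shot('wrist','pics/w8.png')
h=np.radians(-67.5);goto(587-25*np.cos(h),-218-25*np.sin(h),30,-67.5)
E
```

```text
position: [423.4, 180.8, 32.2]
contact_force: [-0.4, 0.2, 0.4]
grasp_force: 0.0
position: [460.6, 91.3, 32.3]
contact_force: [0.3, 0.5, 0.1]
grasp_force: 0.2
position: [506.7, -19.4, 32.3]
contact_force: [0.2, 0.5, 0.9]
grasp_force: 0.2
position: [537.4, -93.3, 32.3]
contact_force: [0.6, 0.5, 0.3]
grasp_force: 0.2
t 19.5 p [538.2 -94.2  32.3] head -67.4 w 9.8 F [ 1.  -1.1 -0.5] j [ 0.12  0.52 -0.44  0.   -0.61  0.27]
shift first, tool axes [108.1   2.4   2.4] rotvec [-0.  -0.   0.1] shift if after turn [108.1   2.3   2.3]
```

View pics/w8.png

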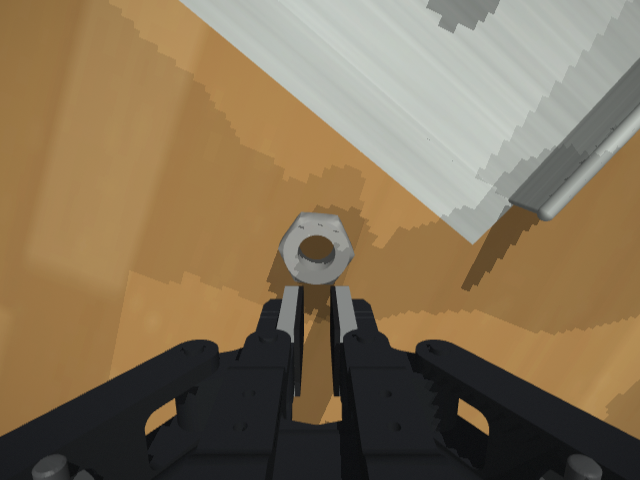

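The nut is at (316,248), centred on the fingers, and the lip is clear ahead. I'll finish this push, lift clear and check.

```bash
python3 -m pendant '[[0.006,0,0,0,0,0,0.01],[0.008,0,0,0,0,0,0.01],[0.008,0,0,0,0,0,0.01],[0.008,0,0,0,0,0,0.01],[0.008,0,0,0,0,0,0.01],[0.008,0,0,0,0,0,0.01],[0.008,0,0,0,0,0,0.01],[0.008,0,0,0,0,0,0.01],[0.008,0,0,0,0,0,0.01],[0.008,0,0,0,0,0,0.01],[0.008,0,0,0,0,0,0.01],[0.008,0,0,0,0,0,0.01]]' | grep -E 'pos|force'
python3 -m pendant '[[0.006,0,0,0,0,0,0.01],[0.004,0,0,0,0,0,0.01],[0.003,0,0,0,0,0,0.01],[0,0,0,0,0,0,0.01],[-0.01,0,0,0,0,0,0.01],[0,0,-0.03,0,0,0,0.01],[0,0,-0.045,0,0,0,0.01],[0,0,-0.045,0,0,0,0.01],[0,0,-0.02,0,0,0,0.01],[0,0,0,0,0,0,0.01],[0,0,0,0,0,0,0.01]]' | grep -E 'pos|force'
python3 - <<'E'
from h import *
d=shot('wrist','pics/w9.png')
hsv=cv2.cvtColor(d['image'],cv2.COLOR_RGB2HSV)
v=np.array([.274,.9617]);u=np.array([.9617,-.274])
for (x,y) in [(95,60),(-95,60),(-95,80),(95,80),(0,52)]:
    p=np.array([563.4,-242.6])+x*u+y*v; print((x,y),np.round(proj(d,(*p,2))))
E
```

```text
position: [573.5, -179.9, 32.3]
contact_force: [-0.4, 0.0, 0.5]
grasp_force: 0.1
position: [573.8, -181.1, 172.2]
contact_force: [0.1, -0.2, -0.8]
grasp_force: 0.0
(95, 60) [200. 127.]
(-95, 60) [409. 290.]
(-95, 80) [392. 309.]
(95, 80) [184. 151.]
(0, 52) [317. 204.]
```

View pics/w9.png

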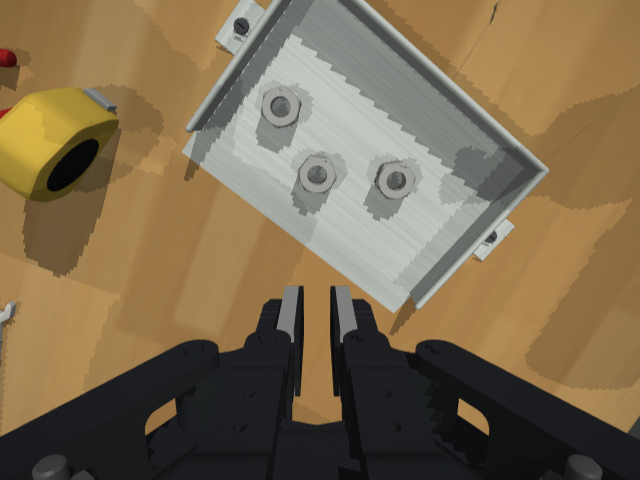

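All three nuts, at (281,106), (318,174) and (396,181), lie on the tray floor. The nearest to the front, nut_c, is about 26 mm behind the floor's front edge. The hand is clear, so I'm handing in.

```bash
python3 -c "
from bench import arm
print(arm.job_done())"
```

```text
the job is handed in; nothing more can be done
None
```

I swept all three nuts into the tray, the front-most about 26 mm behind the floor's front edge, and handed the job in at about 22 s with the hand clear; no verdict came back, and I took no final picture of the bolt.

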